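# Load a chip carrier into the bench-top UV cleaner

### The arm

A 6-joint arm with a two-finger parallel gripper is mounted at the origin on the work surface. World frame = base frame: x ahead of the robot, y to its left, z up, the work surface at z = 0. Lengths are in mm, angles in rad, forces in N, time in s.
With the tool pointing down it reaches from about 425 to 1125 mm from the base axis. Payload 14.9 kg.
Tool frame: the origin (TCP) lies at the very end of the fingers, on their centre line; the grasp point (between the pads) lies 19 mm behind it; z points along the fingers, y is the line along which they close (so a half turn about z gives the same grasp; the last joint's range is limited). The gripper opens to 91 mm and grips with 3 to 60 N. Pads are 32 mm wide; open, the fingers measure 118 mm over their backs; the gripper's body (76 mm by 178 mm) begins 60 mm behind the grasp point.
Start: joints at [1.303, 0.379, 1.734, -0, 1.028, -0.033], TCP at [162.86, 680.804, 213.932] pointing down, gripper open.
Joint ranges: [-2.77, 2.77], [-0.74, 2.19], [0, 2.66], [-1.06, 4.2], [0.31, 2.87], [-3.08, 3.08]. Speed limits (rad/s): [1.89, 1.89, 2.39, 3.14, 3.14, 3.14].

### API

Orientations are given as a rotation vector (axis times angle).
In Python, from rig import ctrl, imaging, ticket, models gives the robot as it stands.
- The arm moves only by the shell command python3 -m crank 'ROWS' [FORCE]. ROWS is JSON, a list that holds one entry, the list of rows, each a list of 5 numbers: the shift along the tool's x, y, z in m, then the turn about the tool's z in rad, then the closure, from -1 (fully open) to 1 (shut). In form: [[[dx, dy, dz, turn, gripper], ...]]. A call has 1 to 12 rows; each row shifts and turns the commanded pose from where the row before left it, along the tool's axes as they then stand; what a row does not reach is not made up. A row lasts 1/10 s, in which the tool goes at most 50 mm and 8.59 degrees, less where a joint would pass 70% of its speed; a pose out of reach is approached as far as the arm can. A call is refused whole if a number of a shift passes 0.05 or a number of a turn 0.15, either way. A call with a gripper value outside its range is refused whole. The fingers move at their own pace and stop on an object; FORCE is the grip in N (left out, the last holds). Time passes only in rows, so rows that do not move let the fingers close. It gives the time, the measured TCP pose, the force, the opening and the grip force at its end, in the units of the state.
- ctrl.get_obs(): the state, without advancing time (a new reading comes with each control period).
- imaging.camera(name): name is "scene" or "top" or "wrist"; returns (picture, depth): 480x640x3 uint8, red, green, blue; 480x640 float32, mm along the optical axis (not along the pixel's ray), 0 where there is no reading.
- imaging.calibration(name): a dict with "mtx" (3x3 intrinsics, pixels), "eye" and "attitude" of the camera in the world; the wrist camera has in their place "tool_from_camera" (4x4, takes a point from camera to tool coordinates, whose origin is the TCP and whose axes are the flange's). Camera axes: x right, y down, z forward; pixel columns grow to the right and rows downward; lengths in mm; the calibration is good to about 2 mm. A picture is of the moment at which its call begins: read the wrist's pose just before it. calibration takes no time and is no camera call.
- ticket.job_done(): hands the job in; it is judged then, once.
Trained networks look in the newest picture that a camera, given by its name, has taken for a name from the list of things; names that differ only in an ending like _2 or _b are one class to them, and where a whole thing is asked for, a point or a joint stands for the part that bears it (a point fixed in the world has none). Each returns a list of dicts, best first, with "score" (0 to 1); they miss things now and then, are a little off and sometimes report something else, mostly with a low value. They report only what shows in the picture. A call takes as long as a camera call.
- models.outline_of(camera, target): "pixels" (480x640 bool, what is visible of it).
- models.spot_point(camera, target): "xyz" ([x, y, z] in mm, in the coordinates of the camera as it stood for that picture, good to about 4 mm: a listed point, or the origin of a listed thing).
The state is a dict: "clock": time; "joints": joint angles; "joint_vel": joint speeds; "joint_torque": joint torques, N m; "position": TCP position; "ee_rot": TCP orientation; "wrist_force": force on the tool from outside, world axes, zero at the start; "wrist_torque": the same for the moment, N m; "gripper_width": finger opening in mm; "finger_force": force on a finger pad.
Only numpy, scipy, OpenCV 4.12 (cv2) and the standard library are available. Lean on these libraries where they do the work, as an engineer would, in place of code of your own. Each camera call takes 0.05 s, during which the arm holds its last target. There are 200 camera calls.

### The job

Swing the UV cleaner's door wide open by its handle, set the chip carrier flat on the bay floor between the two orange rails, wholly inside with its blue grip towards the door opening, and then shut the door fully and gently. Keep the carrier level throughout and leave the pen cup, the tin and the tweezers where they are.

Things in the scene. Friction and masses are not known exactly. Their poses are not given: they have to be found in the camera images.
- cleaner: fixed blue and white UV cleaner box, 240 (x, depth) x 300 (y, width) x 165 high; origin at the centre of its underside, on the table; x runs from front to rear, front face at x = -120. Unused control panel at y -150 to -60. Bay behind the door: opening y -60 to 130, z 75 (floor) to 150 (under the roof), 160 deep; the 15 thick clear roof starts 40 behind the front face. Tray stack on the rear roof
- bay (a point): point on the front edge of the bay floor, midway between the rails (80 from the bay's right wall, 110 from its left), in the plane of the front face, 75 above the table; axes as the cleaner's: x into the bay, y left, z up. Two orange guide rails, 6 wide and 6 high, lie on the floor along x, from 10 to 140 behind the front face, their inner sides 38 either side of the middle line (76 apart)
- door (a joint): white door, amber window, 210 wide, 16 thick, 63 to 164 above the table, on the front face; a thin lip 39 deep runs back along its inner top edge to meet the roof; vertical hinge at its left (+y) edge, opens towards the robot, clockwise from above. rad: 0 = shut, 1.57 = square to the front, stop at 1.9. No latch or spring, light friction (0.1 N m), stays where left; may start ajar
- door_hinge (a point): point on the door's hinge axis (the rear left edge of the door, in the plane of the front face), at the height of point door_handle; its axes turn with the door
- door_handle (a point): grip point on the handle, a vertical round black bar, diameter 12, from 85 to 157 above the table; this point is on its axis, 135 above the table. The axis is 61 in front of the door's rear face (45 clear of its front; two thin stems) and 185 from the hinge along the door. Axes turn with the door: x normal to it (from the bar into the door), y along it towards the hinge
- carrier: loose chip carrier, about 0.13 kg: aluminium plate 90 (x) x 60 (y) x 8 thick with four small ceramic chips fixed on it (top at 12) and an upright blue grip at its tail (-x) end; origin at the centre of its underside, z up, nose to +x. Starts flat on the table; overall height 58
- carrier_grip (a point): point in the blue grip to hold it by, 44 above the carrier's underside, at x = -36 of the carrier; the grip is a block 16 (x) x 14 (y) that reaches from 8 to 58 above the underside; axes as the carrier's
- carrier_tail (a point): middle of the lower edge of the carrier's tail end (x = -45, underside)
- pen_cup: bystander: steel cup with three pens, diameter 64, 140 high, origin at the centre of its underside
- tin: bystander: aluminium tin, diameter 66, 65 high, origin at the centre of its underside
- tweezers: bystander: steel tweezers lying flat, 120 long (x), 10 wide, 8 high, origin at the middle of the underside

How it is judged (in metres and radians):
On the way, in this order (a step that is already met when the one before it is completed fails the run):
1. the door has been opened wide (beyond 1.0 rad) (value of joint door above 1 rad), for 0.2 s.
2. the carrier stands flat in the bay between the rails, wholly inside, grip towards the opening, and is let go (x of carrier_tail in the frame of bay between 0.001 and 0.075 m and y of carrier in the frame of bay between -0.014 and 0.014 m and z of carrier in the frame of bay between -0.004 and 0.004 m and angle between carrier's own z axis and vertical below 0.08 rad and contact force between the fingers and carrier below 0.3 N), for 0.2 s.
At the end, for the whole second after the job is handed in: The door is shut (within 0.04 rad) and the carrier rests flat on the bay floor (underside within 4 mm of it, tilt below 0.08 rad), between the rails (within 14 mm of the bay's middle line), its tail end behind the front face and nearer the door than its nose, untouched by the fingers (all of step 2 and value of joint door below 0.04 rad and linear speed of carrier below 0.02 m/s).
It fails at once if the carrier is tipped by more than 0.5 rad (angle between carrier's own z axis and vertical above 0.5 rad).
It fails at once if the door is slammed (faster than 1.5 rad/s when nearly shut) (value of joint door below 0.1 rad and velocity of joint door below -1.5 rad/s).
It fails at once if the pen cup, the tin or the tweezers are displaced by more than 30 mm, or the pen cup or the tin is tipped (distance of any of pen_cup, tin, tweezers from where it was at the start of the episode above 0.03 m or angle between any of pen_cup, tin's own z axis and vertical above 0.5 rad).
It also fails if it takes over 67 s, if anything falls off the work surface, if the arm or the gripper's body presses on something with over 40 N, if the wrist force passes 120 N, or if a joint passes its speed limit or range.

## Working session

There is one attempt and no reset: what is moved stays moved. The work goes in short steps, Python scripts to look and compute and a shell command to move; the robot and the scene stay as the last step left them, time stands still between calls to the robot, and variables do not carry over. Pictures are saved under pics/ and viewed, at most 10 in all, crops included, and the job is handed in when it is done.

```bash
ls; mkdir -p pics; cat > h.py <<'E'
import numpy as np, cv2
from scipy.spatial.transform import Rotation as R
from rig import ctrl, imaging, ticket, models
def T(cam):
    c=imaging.calibration(cam); M=np.eye(4)
    if cam=="wrist":
        o=ctrl.get_obs(); M[:3,:3]=R.from_rotvec(o["ee_rot"]).as_matrix(); M[:3,3]=o["position"]
        return M@np.array(c["tool_from_camera"])
    a=np.array(c["attitude"]); M[:3,:3]=a if a.shape==(3,3) else R.from_rotvec(a).as_matrix(); M[:3,3]=c["eye"]; return M
def find(cam,names,M):
    for n in names:
        for d in models.spot_point(cam,n)[:2]:
            p=M@np.r_[d["xyz"],1]; print(cam,n,round(d["score"],2),p[:3].round(1))
def snap(cam,f):
    M=T(cam); p,d=imaging.camera(cam); cv2.imwrite("pics/"+f,p[:,:,::-1]); return M,p,d
E
python3 - <<'E'
from h import *
print(ctrl.get_obs())
for c in("scene","top"):
    print(imaging.calibration(c))
    M,p,d=snap(c,c+"1.png"); np.save(c+"1.npy",d)
    find(c,["cleaner","bay","door_hinge","door_handle","carrier","carrier_grip","carrier_tail","pen_cup","tin","tweezers"],M)
E
```

```text
pics
{'clock': 0.0, 'joints': array([ 1.30269831e+00,  3.79443459e-01,  1.73478343e+00, -2.75019456e-05,
        1.02849498e+00, -3.33172860e-02]), 'joint_vel': array([-2.88121239e-04, -4.66716185e-05,  5.95789308e-04, -1.06609430e-03,
        8.29112869e-04,  8.90142524e-05]), 'joint_torque': array([-1.93594242e-03, -7.63722396e+01, -4.34362042e+01,  6.51552994e-02,
        4.25162504e-02, -6.62645925e-05]), 'position': array([162.75769815, 680.40215707, 213.26254263]), 'ee_rot': array([-3.67906918e-01, -3.11982802e+00,  1.75912903e-03]), 'wrist_force': array([-0.11862871,  0.5752435 , -0.25637991]), 'wrist_torque': array([-0.03997936, -0.00298371, -0.03232817]), 'finger_force': 0.0, 'gripper_width': 91.28379863595961}
{'mtx': array([[539.70511068,   0.        , 320.5300298 ],
       [  0.        , 539.70511068, 239.37139713],
       [  0.        ,   0.        ,   1.        ]]), 'eye': array([1645.09993221,  567.90286534, 1093.02716859]), 'attitude': array([-1.27590929, -2.14996596,  1.003496  ])}
{'mtx': array([[522.8383551 ,   0.        , 305.13334223],
       [  0.        , 522.8383551 , 239.06101133],
       [  0.        ,   0.        ,   1.        ]]), 'eye': array([ 438.40189353,   12.0539035 , 1571.74856338]), 'attitude': array([-2.1500808 ,  2.19402175, -0.11060563])}
top bay 0.73 [646.8  99.6  77.6]
top bay 0.71 [ 486.4 -452.     1.2]
top door_hinge 0.73 [657.1 216.9 137.7]
top door_handle 0.85 [567.7  51.2 135.9]
top carrier 0.77 [ 5.263e+02 -2.432e+02  5.000e-01]
top carrier_grip 0.94 [ 489.6 -238.2   38.6]
top carrier_tail 0.81 [ 483.5 -235.4   -2.4]
top pen_cup 0.73 [ 622.2 -391.5   -2.1]
top pen_cup 0.22 [ 488.9 -237.8   40.3]
top tin 0.64 [ 489.9 -451.6   -5.2]
top tin 0.38 [566.6  50.6 136.8]
top tweezers 0.54 [450.2 424.1   1.8]
```

View pics/top1.png

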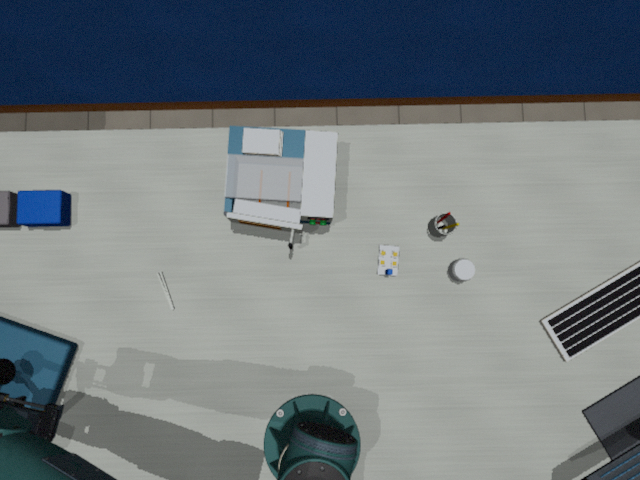

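View pics/scene1.png

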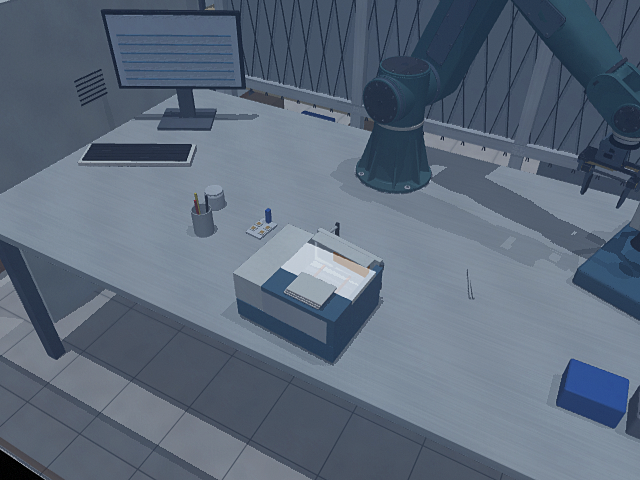

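The top view shows the cleaner at about (280,175) with its opening facing the robot. The door is slightly ajar, with the handle at (290,245). The carrier is at (388,262) with its blue grip towards the robot, the cup is at (442,226), the tin at (461,270) and the tweezers at (166,290). The scene view agrees with this.

Next I'll get the cleaner's yaw and the bay's middle line from the orange rails and the box edges.

```bash
python3 - <<'E'
from h import *
print(np.round(imaging.calibration("wrist")["tool_from_camera"],3))
M=T("top"); K=np.array(imaging.calibration("top")["mtx"])
p=cv2.imread("pics/top1.png"); d=np.load("top1.npy")
def back(u,v,z):
    r=M[:3,:3]@np.linalg.inv(K)@np.array([u,v,np.ones_like(u)]); s=(z-M[2,3])/r[2]; return (M[:3,3:]+r*s).T
# rails
hsv=cv2.cvtColor(p,cv2.COLOR_BGR2HSV); o=(hsv[:,:,0]>5)&(hsv[:,:,0]<20)&(hsv[:,:,1]>70); o[:150]=0;o[225:]=0;o[:,:235]=0;o[:,310:]=0
n,l,s,c=cv2.connectedComponentsWithStats(o.astype(np.uint8))
for i in range(1,n):
    if s[i,4]<12: continue
    v,u=np.nonzero(l==i); w=back(u.astype(float),v.astype(float),81.); f=cv2.fitLine(w[:,:2].astype(np.float32),cv2.DIST_L2,0,.01,.01).ravel()
    print("rail",s[i],w.min(0).round(),w.max(0).round(),f.round(3))
v,u=np.mgrid[100:240,210:350]; zz=d[v,u]; P=np.stack([(u-K[0,2])*zz/K[0,0],(v-K[1,2])*zz/K[1,1],zz],-1).reshape(-1,3)@M[:3,:3].T+M[:3,3]
z=P[:,2]; print("heights",np.histogram(z,bins=np.arange(-20,230,10)))
# control panel top front/right edges & rear
m=(z>158)&(z<172)&(P[:,1]<75)&(P[:,1]>-100)&(P[:,0]>655); r=cv2.minAreaRect(P[m][:,:2].astype(np.float32)); print("panel",r, cv2.boxPoints(r).round(1).tolist())
m=(z>60)&(P[:,0]>720)&(P[:,0]<1000); r=cv2.minAreaRect(P[m][:,:2].astype(np.float32)); print("rear box",r,cv2.boxPoints(r).round(1).tolist())
E
```

```text
[[ 0.00000e+00 -9.71000e-01 -2.40000e-01  6.82560e+01]
 [ 1.00000e+00  1.00000e-03 -1.00000e-03 -7.27000e-01]
 [ 1.00000e-03 -2.40000e-01  9.71000e-01 -1.70977e+02]
 [ 0.00000e+00  0.00000e+00  0.00000e+00  1.00000e+00]]
rail [287 201   2   6  12] [683.  53.  81.] [697.  56.  81.] [ 1.00000e+00 -1.70000e-02  6.90138e+02  5.48360e+01]
rail [238 220  27   5  62] [632. 123.  81.] [645. 198.  81.] [1.58000e-01 9.87000e-01 6.37063e+02 1.65968e+02]
heights (array([  28, 3107, 1991,   12,    7,    4,    7,   10,   38,  225,   60,
         39,   67,   80,   44,   56,  151, 1177, 7510,  251,  796,  139,
          0,    0]), array([-20, -10,   0,  10,  20,  30,  40,  50,  60,  70,  80,  90, 100,
       110, 120, 130, 140, 150, 160, 170, 180, 190, 200, 210, 220]))
panel ((766.7921142578125, -3.52001953125), (158.56683349609375, 230.61236572265625), 86.92692565917969) [[647.4000244140625, -76.5], [877.7000122070312, -88.9000015258789], [886.2000122070312, 69.5], [655.9000244140625, 81.80000305175781]]
rear box ((798.0237426757812, 66.97356414794922), (301.6999816894531, 178.33094787597656), 85.77679443359375) [[698.0, -76.9000015258789], [875.7999877929688, -90.0], [898.0999755859375, 210.8000030517578], [720.2000122070312, 224.0]]
```

```bash
cat >> h.py <<'E'
def go(x,y,z,ang=None):
    "tool shift needed (m), after first turning so tool x axis has world angle ang (rad)"
    o=ctrl.get_obs(); m=R.from_rotvec(o["ee_rot"]).as_matrix(); a=np.arctan2(m[1,0],m[0,0])
    t=0 if ang is None else (a-ang+np.pi)%(2*np.pi)-np.pi   # + turn = clockwise from above
    m2=m@R.from_rotvec([0,0,t]).as_matrix(); dv=m2.T@(np.array([x,y,z])-o["position"])/1000
    print("t",round(float(o["clock"]),2),"pos",o["position"].round(1),"ang",round(a,3),"turn",round(t,3),"shift",dv.round(4),"n50",round(np.linalg.norm(dv)/.05,1),"F",o["wrist_force"].round(1),"w",round(o["gripper_width"],1),"q",o["joints"].round(2))
E
python3 -c "
from h import *
go(567,51,215,np.pi-.176)"
```

```text
t 1.1 pos [162.9 680.8 213.9] ang 2.907 turn -0.059 shift [-0.5082 -0.5493 -0.0011] n50 15.0 F [-0.   0.2 -0.2] w 91.1 q [ 1.3   0.38  1.73 -0.    1.03 -0.03]
```

```bash
python3 -m crank '[[[0,0,0,-0.059,-1],[-0.0254,-0.0275,0,0,-1],[-0.0254,-0.0275,0,0,-1],[-0.0254,-0.0275,0,0,-1],[-0.0254,-0.0275,0,0,-1],[-0.0254,-0.0275,0,0,-1],[-0.0254,-0.0275,0,0,-1],[-0.0254,-0.0275,0,0,-1],[-0.0254,-0.0275,0,0,-1],[-0.0254,-0.0275,0,0,-1],[-0.0254,-0.0275,0,0,-1]]]' 15; python3 -m crank '[[[-0.0254,-0.0275,0,0,-1],[-0.0254,-0.0275,0,0,-1],[-0.0254,-0.0275,0,0,-1],[-0.0254,-0.0275,0,0,-1],[-0.0254,-0.0275,0,0,-1],[-0.0254,-0.0275,0,0,-1],[-0.0254,-0.0275,0,0,-1],[-0.0254,-0.0275,0,0,-1],[-0.0254,-0.0275,0,0,-1],[-0.0254,-0.0275,0,0,-1],[0,0,0,0,-1],[0,0,0,0,-1]]]'
python3 - <<'E'
from h import *
M,p,d=snap("wrist","w1.png"); find("wrist",["door_handle","door_hinge","bay"],M); go(567,51,116,np.pi-.176)
E
```

```text
clock: 2.2
position: [365.5, 364.4, 214.2]
ee_rot: [0.275, 3.129, 0.001]
wrist_force: [0.6, -0.5, 0.2]
gripper_width: 91.7
finger_force: 0.0
clock: 3.4
position: [566.8, 50.0, 213.8]
ee_rot: [-0.278, -3.129, -0.0]
wrist_force: [-1.1, -0.1, 0.2]
gripper_width: 91.4
finger_force: 0.0
wrist door_handle 0.94 [568.1  50.7 135. ]
t 3.6 pos [566.3  51.3 214. ] ang 2.967 turn 0.001 shift [-0.0007 -0.0002  0.098 ] n50 2.0 F [ 0.2 -0.2 -0. ] w 91.1 q [ 0.05  0.17  2.    0.    0.97 -1.35]
```

View pics/w1.png

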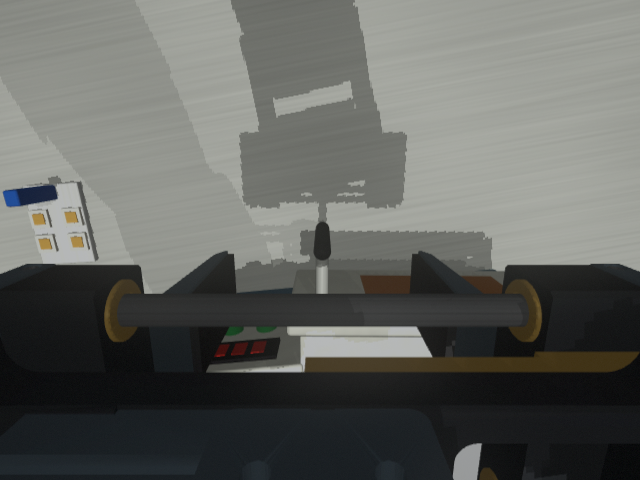

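The handle's top is at (322,240), midway between the fingers at (200,300) and (440,300), and the door lies beyond it. I'll lower and grip.

```bash
python3 -m crank '[[[-0.001,0,0.033,0,-1],[0,0,0.033,0,-1],[0,0,0.032,0,-1],[0,0,0,0,1],[0,0,0,0,1],[0,0,0,0,1],[0,0,0,0,1],[0,0,0,0,1],[0,0,0,0,1],[0,0,0,0,1]]]' 15
python3 - <<'E'
from h import *
go(567,51,116,np.pi-.176)
o=ctrl.get_obs();h=np.array([657,216.5]);m=R.from_rotvec(o["ee_rot"]).as_matrix();r=m[:2,:2].T@(o["position"][:2]-h);print("handle from hinge in tool axes",r,np.hypot(*r))
for t in(.05,.1,.15):
    # rotating +t about tool z: new pos rel. hinge = Rot(t) r, in the old tool axes
    c,s=np.cos(t/1),np.sin(t/1); print(t,np.array([[c,-s],[s,c]])@r-r)
E
```

```text
clock: 4.6
position: [567.9, 50.2, 116.2]
ee_rot: [0.276, 3.129, 0.0]
wrist_force: [0.1, 0.4, -0.5]
gripper_width: 37.9
finger_force: 0.0
t 4.6 pos [567.9  50.2 116.2] ang 2.966 turn 0.0 shift [0.0011 0.0006 0.0002] n50 0.0 F [ 0.1  0.4 -0.5] w 37.9 q [ 0.05  0.32  2.04 -0.    0.78 -1.35]
handle from hinge in tool axes [  58.60647082 -179.26457833] 188.6014513909815
0.05 [8.88625188 3.15313677]
0.1 [17.6038071   6.74646042]
0.15 [26.13087631 10.77098953]
```

```bash
python3 -m crank '[[[0,0,0,0,1],[0,0,0,0,1],[0,0,0,0,1],[0,0,0,0,1],[0,0,0,0,1]]]' 15; python3 -m crank '[[[0.009,0.0032,0,0.05,1],[0.018,0.0069,0,0.1,1],[0.018,0.0069,0,0.1,1],[0.018,0.0069,0,0.1,1],[0.018,0.0069,0,0.1,1],[0,0,0,0,1]]]'
python3 -c "
from h import *
go(567,51,116); print(ctrl.get_obs()['finger_force'])"
```

```text
clock: 5.1
position: [567.1, 49.6, 115.8]
ee_rot: [-0.275, -3.128, 0.002]
wrist_force: [-3.4, -7.4, 4.6]
gripper_width: 11.6
finger_force: 15.0
clock: 5.7
position: [501.8, 107.8, 115.9]
ee_rot: [-0.969, -2.988, 0.0]
wrist_force: [-1.9, -2.1, -0.6]
gripper_width: 11.0
finger_force: 15.0
t 5.7 pos [501.8 107.8 115.9] ang 2.514 turn 0 shift [-0.0861 -0.0077 -0.0002] n50 1.7 F [-1.9 -2.1 -0.6] w 11.0 q [ 0.17  0.24  2.15  0.    0.75 -0.78]
15.000683516263962
```

```bash
python3 -m crank '[[[0.018,0.0069,0,0.1,1],[0.018,0.0069,0,0.1,1],[0.018,0.0069,0,0.1,1],[0.018,0.0069,0,0.1,1],[0.018,0.0069,0,0.1,1],[0,0,0,0,1]]]'; python3 -m crank '[[[0.018,0.0069,0,0.1,1],[0.018,0.0069,0,0.1,1],[0.018,0.0069,0,0.1,1],[0.018,0.0069,0,0.1,1],[0.018,0.0069,0,0.1,1],[0.018,0.0069,0,0.1,1],[0,0,0,0,1],[0,0,0,0,1]]]'
python3 - <<'E'
from h import *
go(567,51,116)
M,p,d=snap("top","top2.png"); find("top",["door_handle","door_hinge","bay","carrier_grip","carrier_tail","carrier"],M)
E
```

```text
clock: 6.3
position: [467.5, 196.5, 115.8]
ee_rot: [-1.676, -2.657, 0.001]
wrist_force: [-3.2, -0.4, 2.5]
gripper_width: 11.6
finger_force: 15.0
clock: 7.1
position: [487.1, 307.9, 115.9]
ee_rot: [-2.383, -2.046, 0.001]
wrist_force: [-8.8, 5.0, 5.9]
gripper_width: 11.3
finger_force: 15.0
t 7.1 pos [487.1 307.9 115.9] ang 1.419 turn 0 shift [-0.2419  0.1178 -0.0003] n50 5.4 F [-8.8  5.   5.9] w 11.3 q [0.52 0.33 2.03 0.   0.79 0.67]
top door_hinge 0.61 [658.1 215.7 138.1]
top bay 0.9 [649.8  98.3  80.8]
top carrier_grip 0.7 [ 492.7 -241.    38.2]
top carrier_tail 0.75 [ 484.4 -236.2    0.5]
top carrier_tail 0.66 [ 488.4 -453.9   -2.6]
top carrier 0.86 [ 525.5 -240.9   -4.1]
top carrier 0.58 [648.7  99.6  80.6]
```

```bash
python3 -m crank '[[[0,0,0,0,-1],[0,0,0,0,-1],[0,0,0,0,-1],[0,0,0,0,-1],[0,0,0,0,-1],[0,0,-0.03,0,-1],[0,0,-0.035,0,-1],[0,0,-0.035,0,-1]]]'; python3 -m crank '[[[0,0,0,-0.145,-1],[0,0,0,-0.145,-1],[0,0,0,-0.145,-1],[0,0,0,-0.145,-1],[0,0,0,-0.145,-1],[0,0,0,-0.145,-1],[0,0,0,-0.145,-1],[0,0,0,-0.145,-1],[0,0,0,-0.145,-1],[0,0,0,-0.145,-1],[0,0,0,-0.13,-1]]]'
python3 - <<'E'
from h import *
from scipy.optimize import least_squares
P=np.array([[567.1,49.6],[501.8,107.8],[467.5,196.5],[487.1,307.9]])
f=least_squares(lambda v:np.hypot(*(P-v[:2]).T)-194.8,[657,216]);print("hinge",f.x,f.fun)
a=[np.arctan2(*(p-f.x)[::-1])for p in P];print("door+yaw offsets",[(-1.8894-x)%(2*np.pi) for x in a])
go(491,-239.5,215,np.pi-.14)
E
```

```text
clock: 8.25
position: [486.9, 307.5, 216.9]
ee_rot: [-2.386, -2.043, 0.001]
wrist_force: [-0.0, 0.3, -1.1]
gripper_width: 72.4
finger_force: 0.0
clock: 9.35
position: [487.1, 307.7, 215.9]
ee_rot: [0.219, 3.134, -0.0]
wrist_force: [0.3, 0.4, 0.1]
gripper_width: 91.3
finger_force: 0.0
hinge [660.94377958 220.2081293 ] [-0.08536586  0.03924172  0.09117798 -0.09118179]
door+yaw offsets [np.float64(0.18428142584441853), np.float64(0.6372305549569159), np.float64(1.1302425709250092), np.float64(1.7193773047449117)]
t 9.35 pos [487.1 307.7 215.9] ang 3.002 turn 0.0 shift [-0.0802 -0.5413  0.0009] n50 10.9 F [0.3 0.4 0.1] w 91.3 q [ 0.52  0.18  1.99 -0.    0.97 -0.91]
```

```bash
python3 -m crank '[[[-0.006,-0.041,0,0,-1],[-0.006,-0.041,0,0,-1],[-0.006,-0.041,0,0,-1],[-0.006,-0.041,0,0,-1],[-0.006,-0.041,0,0,-1],[-0.006,-0.041,0,0,-1],[-0.006,-0.041,0,0,-1],[-0.006,-0.041,0,0,-1],[-0.006,-0.041,0,0,-1]]]'; python3 -m crank '[[[-0.006,-0.041,0,0,-1],[-0.006,-0.041,0,0,-1],[-0.006,-0.041,0,0,-1],[-0.006,-0.041,0,0,-1],[0,-0.008,0.05,0,-1],[0,0,0.03,0,-1],[0,0,0,0,-1],[0,0,0,0,-1]]]'
python3 - <<'E'
from h import *
M,p,d=snap("wrist","w2.png"); find("wrist",["carrier_grip","carrier_tail","carrier"],M); go(491,-239.5,26,np.pi-.14)
E
```

```text
clock: 10.25
position: [486.7, -66.9, 216.2]
ee_rot: [0.228, 3.133, -0.0]
wrist_force: [0.6, 0.7, -1.0]
gripper_width: 91.1
finger_force: 0.0
clock: 11.05
position: [485.8, -238.7, 137.1]
ee_rot: [-0.228, -3.133, -0.0]
wrist_force: [-0.3, -0.3, 0.3]
gripper_width: 91.2
finger_force: 0.0
wrist carrier_grip 0.94 [ 491.  -237.5   46.6]
wrist carrier_tail 0.84 [ 4.841e+02 -2.382e+02  2.000e-01]
wrist carrier 0.93 [ 525.4 -241.9   -3.6]
t 11.25 pos [ 486.7 -238.9  138.3] ang 2.996 turn -0.005 shift [-0.004   0.0002  0.1123] n50 2.2 F [-0.2 -0.5 -0.2] w 91.3 q [-0.5   0.24  2.09 -0.    0.81 -1.92]
```

View pics/w2.png

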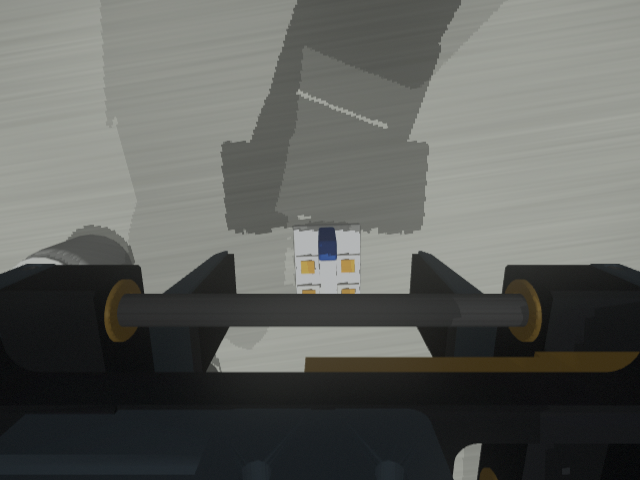

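The carrier is square to the gripper, with its grip at (327,243), centred between the fingers. The tin at (80,250) is well clear. I'll lower and grip.

```bash
python3 -m crank '[[[-0.004,0.001,0.035,-0.005,-1],[0,0,0.04,0,-1],[0,0,0.037,0,-1],[0,0,0,0,1],[0,0,0,0,1],[0,0,0,0,1],[0,0,0,0,1],[0,0,0,0,1],[0,0,0,0,1],[0,0,0,0,1],[0,0,0,0,1],[0,0,0,0,1]]]' 25;python3 -m crank '[[[0,0,0,0,1],[0,0,0,0,1],[0,0,0,0,1],[0,0,0,0,1]]]'
python3 - <<'E'
from h import *
M,p,d=snap("wrist","w3.png"); find("wrist",["carrier_grip","carrier_tail","carrier"],M); go(491,-239.5,26)
E
```

```text
clock: 12.45
position: [489.8, -238.4, 24.6]
ee_rot: [-0.221, -3.134, -0.0]
wrist_force: [-0.3, 0.1, -1.0]
gripper_width: 22.1
finger_force: 0.0
clock: 12.85
position: [489.8, -238.3, 24.5]
ee_rot: [-0.221, -3.134, -0.0]
wrist_force: [-0.2, 1.4, -1.4]
gripper_width: 13.9
finger_force: 25.0
wrist carrier_grip 0.55 [ 492.3 -241.5   46.8]
wrist carrier_tail 0.72 [ 4.843e+02 -2.388e+02 -4.000e-01]
wrist carrier 0.96 [ 525.3 -248.    -0.7]
t 13.05 pos [ 489.8 -238.3   24.5] ang 3.001 turn 0 shift [-0.0014 -0.001  -0.0015] n50 0.0 F [ 0.1  0.8 -1.1] w 13.9 q [-0.5   0.45  2.1  -0.    0.6  -1.93]
```

```bash
python3 -m crank '[[[0,0,-0.015,0,1],[0,0,-0.03,0,1],[0,0,-0.03,0,1],[0,0,-0.022,0,1],[0,0,0,-0.025,1],[0,0,0,-0.025,1],[0,0,0,-0.025,1],[0,0,0,0,1]]]'
python3 -c "
from h import *
go(520,108,122,np.pi-.066)"
```

```text
clock: 13.85
position: [489.2, -238.0, 120.5]
ee_rot: [-0.101, -3.138, -0.001]
wrist_force: [-0.4, -0.6, -1.4]
gripper_width: 13.6
finger_force: 25.0
t 13.85 pos [ 489.2 -238.   120.5] ang 3.077 turn 0.002 shift [-0.0079  0.3473 -0.0012] n50 6.9 F [-0.4 -0.6 -1.4] w 13.6 q [-0.5   0.27  2.09 -0.    0.78 -2.  ]
```

```bash
python3 -m crank '[[[0,0.015,0,0,1],[-0.001,0.032,0,0,1],[-0.001,0.032,0,0,1],[-0.001,0.032,0,0,1],[-0.001,0.032,0,0,1],[-0.001,0.032,0,0,1],[-0.001,0.032,0,0,1],[-0.001,0.032,0,0,1],[-0.001,0.032,0,0,1],[0,0.032,0,0,1],[0,0.032,0,0,1],[0,0.012,0,0,1]]]';python3 -m crank '[[[0,0,0,0,1],[0,0,0,0,1]]]'
python3 - <<'E'
from h import *
for c in("wrist","top"):
    M,p,d=snap(c,c[0]+"4.png"); find(c,["bay","carrier_grip","carrier_tail","carrier"],M); np.save(c[0]+"4.npy",d)
cv2.imwrite("pics/t4c.png",cv2.resize(cv2.imread("pics/t4.png")[110:270,200:400],None,fx=4,fy=3.75,interpolation=cv2.INTER_CUBIC)[:600])
go(520,108,122,np.pi-.066)
E
```

```text
clock: 15.05
position: [519.9, 110.1, 121.1]
ee_rot: [-0.101, -3.139, -0.0]
wrist_force: [0.7, -0.4, -0.9]
gripper_width: 14.0
finger_force: 25.0
clock: 15.25
position: [520.1, 107.2, 121.2]
ee_rot: [-0.102, -3.139, 0.0]
wrist_force: [-0.2, -0.5, -0.7]
gripper_width: 13.8
finger_force: 25.0
wrist carrier_grip 0.91 [524.5 107.4 142.6]
wrist carrier_tail 0.71 [512.8 109.2  95.6]
wrist carrier 0.71 [556.  101.8  93.3]
top bay 0.69 [648.7  98.   77.9]
top carrier_grip 0.22 [449.9 420.5   2.5]
top carrier_tail 0.18 [ 488.7 -449.7   -0.8]
top carrier 0.61 [556.6 101.4  98.4]
t 15.75 pos [520.6 107.1 121.6] ang 3.075 turn -0.0 shift [ 0.0007  0.0008 -0.0004] n50 0.0 F [-0.5 -0.4 -1.2] w 14.1 q [ 0.16  0.25  2.11 -0.    0.77 -1.35]
```

View pics/t4c.png

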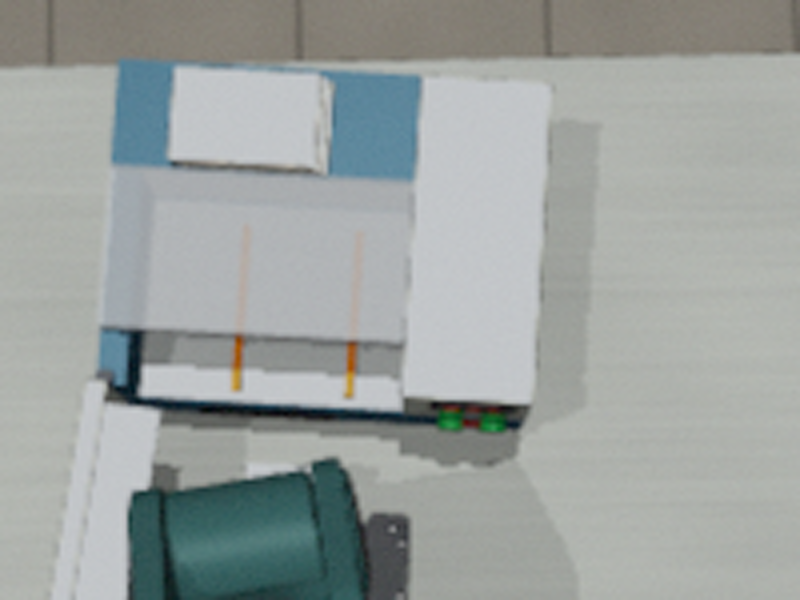

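View pics/w4.png

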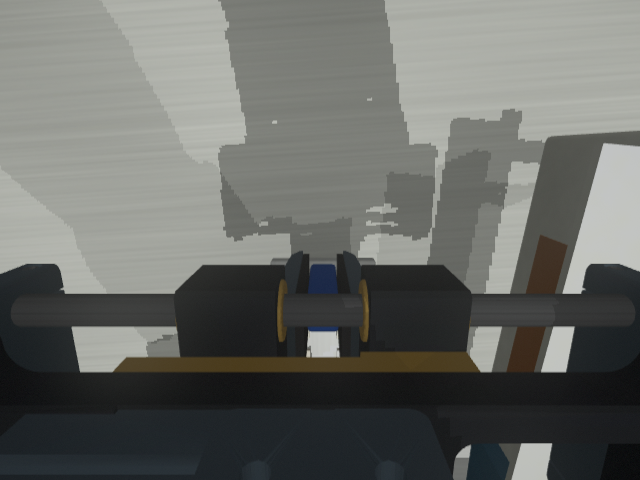

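The top crop shows the bay open and empty. The left rail runs from (237,390) to (247,227) in the crop, and the right rail from (350,397) to (360,233). The door stands open on the left. In the wrist view the carrier is held level, with its grip at (322,290). I'll back-project the rail ends.

```bash
python3 - <<'E'
from h import *
M=T("top"); K=np.array(imaging.calibration("top")["mtx"])
def back(u,v,z):
    u=200+(u+.5)/4-.5; v=110+(v+.5)/3.75-.5
    r=M[:3,:3]@np.linalg.inv(K)@np.array([u,v,1]); return (M[:3,3]+r*(z-M[2,3])/r[2])[:2]
L0,R0,L1,R1=[back(*q,81) for q in((237,390),(350,397),(247,227),(360,233))]
print(L0,R0,L1,R1,np.hypot(*(L0-R0)))
for a,b in((L0,L1),(R0,R1)): e=b-a;print("yaw",np.arctan2(e[1],e[0]),np.hypot(*e))
e=L0-R0;print("yaw from cross",-np.arctan2(e[0],e[1]))
m=(L0+R0)/2;u=np.array([1,-.066]);print("bay",m-10*u, "L edge floor",back(140,400,75),back(405,410,75))
E
```

```text
[662.27626755 137.71626089] [655.22369841  56.50943822] [789.52785195 128.98398692] [783.17228208  47.08717215] 81.5124946184837
yaw -0.06851471328275147 127.55084610267875
yaw -0.07350834748705388 128.29504729593992
yaw from cross -0.08662964040127072
bay [648.74998298  97.77284955] L edge floor [656.80261342 208.33079527] [645.19725492  17.16394163]
```

```bash
python3 -c "
from h import *
go(667.5,97.8,112,np.pi-.073)"
python3 -m crank '[[[0,0.001,0.003,0.006,1],[-0.01,0,0.003,0,1],[-0.02,0,0.003,0,1],[-0.02,0,0,0,1],[-0.02,0,0,0,1],[-0.02,0,0,0,1],[-0.01,0,0,0,1],[0,0,0,0,1]]]'
python3 - <<'E'
from h import *
M,p,d=snap("scene","s5.png"); find("scene",["bay","carrier","carrier_grip"],M)
cv2.imwrite("pics/s5c.png",cv2.resize(p[200:380,210:410,::-1],None,fx=4,fy=3.33,interpolation=cv2.INTER_CUBIC))
go(667.5,97.8,112,np.pi-.073)
E
```

```text
t 15.75 pos [520.6 107.1 121.6] ang 3.075 turn 0.007 shift [-0.1472  0.0014  0.0096] n50 2.9 F [-0.5 -0.4 -1.2] w 14.1 q [ 0.16  0.25  2.11 -0.    0.77 -1.35]
clock: 16.55
position: [621.5, 101.1, 112.2]
ee_rot: [0.113, 3.139, 0.0]
wrist_force: [0.0, -0.1, -1.2]
gripper_width: 13.7
finger_force: 25.0
t 16.75 pos [619.6 101.2 112.3] ang 3.07 turn 0.001 shift [-0.0481  0.0001  0.0003] n50 1.0 F [ 0.4  0.2 -1.2] w 14.2 q [ 0.12  0.4   1.92  0.    0.82 -1.37]
```

View pics/s5c.png

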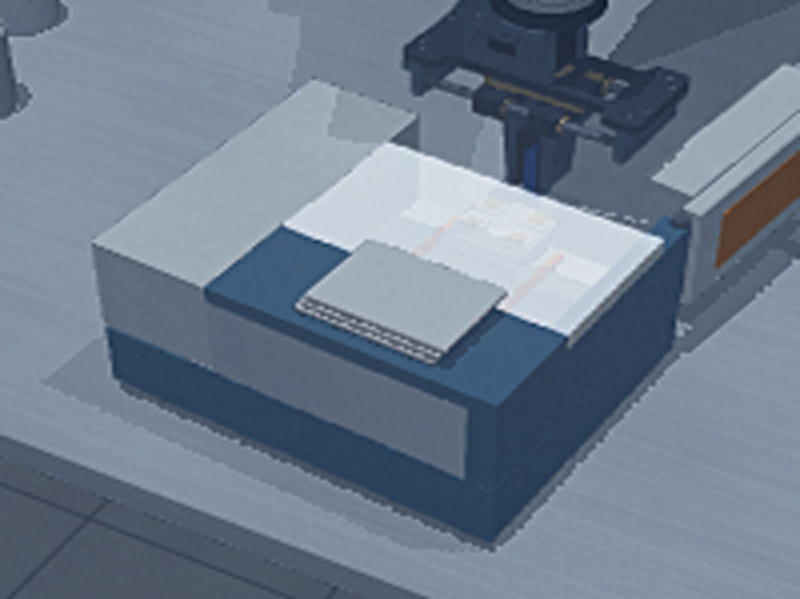

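Through the clear roof the carrier, at (510,225), is entering between the rails at (440,235) and (535,275) without touching. I'll push it in and lower it.

```bash
python3 -m crank '[[[-0.015,0,0,0,1],[-0.018,0,0,0,1],[-0.015,0,0,0,1],[0,0,0,0,1],[0,0,0.005,0,1],[0,0,0.004,0,1],[0,0,0,0,1]]]'
python3 - <<'E'
from h import *
go(667.5,97.8,99.5,np.pi-.073)
M,p,d=snap("scene","s6.png"); find("scene",["carrier","carrier_tail"],M)
cv2.imwrite("pics/s6c.png",cv2.resize(p[230:310,270:400,::-1],None,fx=6,fy=6,interpolation=cv2.INTER_CUBIC))
E
```

```text
clock: 17.45
position: [667.0, 97.8, 102.6]
ee_rot: [-0.113, -3.138, 0.0]
wrist_force: [0.3, -0.9, -2.3]
gripper_width: 13.9
finger_force: 25.0
t 17.45 pos [667.   97.8 102.6] ang 3.07 turn 0.001 shift [-0.0005  0.0001  0.0031] n50 0.1 F [ 0.3 -0.9 -2.3] w 13.9 q [ 0.11  0.48  1.83  0.    0.84 -1.39]
```

View pics/s6c.png

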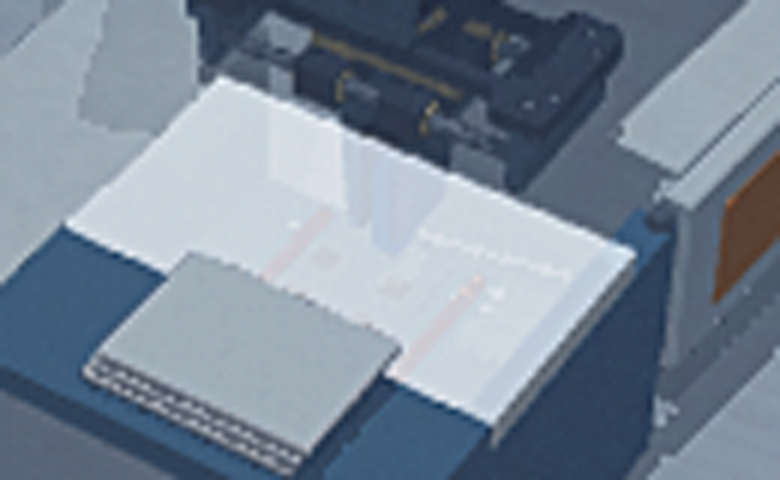

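The carrier sits between the rails, which show at (300,245) and (450,310). I'll lower the last few mm.

```bash
python3 -m crank '[[[0,0,0.002,0,1],[0,0,0.001,0,1],[0,0,0,0,1],[0,0,0,0,1]]]'
```

```text
clock: 18.0
position: [668.3, 97.7, 100.6]
ee_rot: [-0.113, -3.14, -0.0]
wrist_force: [0.3, 0.6, -2.1]
gripper_width: 13.8
finger_force: 25.0
```

```bash
python3 -m crank '[[[0,0,0.001,0,1],[0,0,0,0,1]]]';python3 -m crank '[[[0,0,0.001,0,1],[0,0,0,0,1]]]'
```

```text
clock: 18.2
position: [668.4, 97.7, 99.6]
ee_rot: [0.113, 3.139, -0.0]
wrist_force: [1.1, 0.1, -0.8]
gripper_width: 13.8
finger_force: 25.0
clock: 18.4
position: [668.5, 97.8, 99.5]
ee_rot: [0.113, 3.14, 0.0]
wrist_force: [-5.2, -0.0, 10.6]
gripper_width: 14.0
finger_force: 25.0
```

Contact with the floor, so I'll release, raise and check.

```bash
python3 -m crank '[[[0,0,0,0,0],[0,0,0,0,0],[0,0,0,0,0],[0,0,0,0,0],[0,0,0,0,0],[0,0,0,0,0],[0,0,-0.02,0,0],[0,0,-0.03,0,0],[0,0,-0.035,0,0],[0,0,-0.035,0,-1]]]'
python3 -m crank '[[[0.03,0,0,0,-1],[0.05,0,0,0,-1],[0.05,0,0,0,-1],[0.05,0,0,0,-1]]]'
python3 - <<'E'
from h import *
for c in("scene","top","wrist"):
    M,p,d=snap(c,c[0]+"7.png"); find(c,["carrier","carrier_tail","carrier_grip","bay","door_handle"],M)
    if c=="top": cv2.imwrite("pics/t7c.png",cv2.resize(p[140:260,210:350,::-1],None,fx=5,fy=5,interpolation=cv2.INTER_CUBIC))
go(487,308,215,1.419)
E
```

```text
clock: 19.4
position: [668.1, 97.7, 219.7]
ee_rot: [-0.113, -3.139, 0.0]
wrist_force: [1.5, 1.0, -0.6]
gripper_width: 51.1
finger_force: 0.0
clock: 19.8
position: [486.8, 110.6, 218.3]
ee_rot: [-0.113, -3.139, -0.0]
wrist_force: [-0.5, 0.6, 1.3]
gripper_width: 82.8
finger_force: 0.0
top carrier 0.57 [703.4  94.6  73.5]
top carrier_tail 0.69 [658.7  97.4  75.1]
top carrier_grip 0.55 [668.5  95.8 112.5]
top bay 0.59 [670.4  93.9 115.9]
top door_handle 0.79 [488.4 307.1 138. ]
top door_handle 0.62 [657.8 220.2 140.7]
wrist door_handle 0.77 [485.5 314.2 134.6]
t 20.7 pos [488.8 110.7 218.5] ang 3.07 turn 1.651 shift [ 0.1948 -0.0316  0.0035] n50 3.9 F [-0.3 -0.1 -0.5] w 91.1 q [ 0.18  0.05  2.13  0.    0.96 -1.32]
```

View pics/t7c.png

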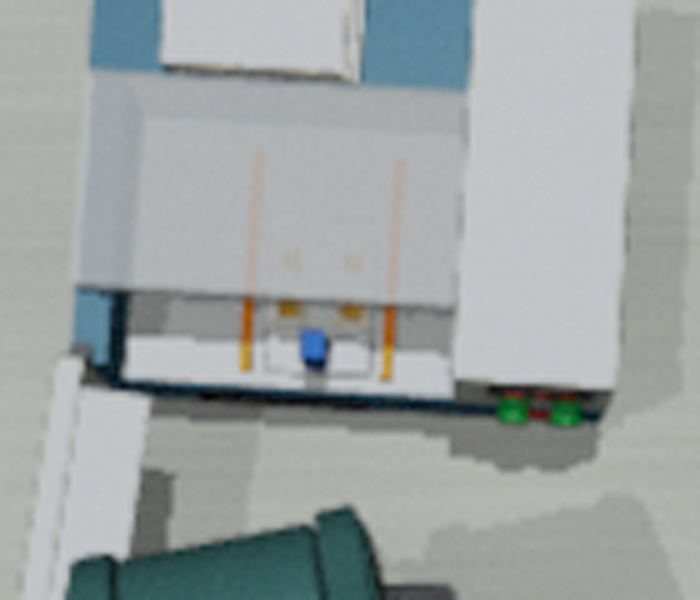

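The carrier lies between the rails (crop x 265–375, rails at 247 and 388). Its tail edge at row 373 is level with the rail ends, about 9 mm inside, with the grip towards the opening. Next is the handle.

```bash
python3 -m crank '[[[0,0,0,0.149,-1],[0,0,0,0.149,-1],[0,0,0,0.149,-1],[0,0,0,0.149,-1],[0,0,0,0.149,-1],[0,0,0,0.149,-1],[0,0,0,0.149,-1],[0,0,0,0.149,-1],[0,0,0,0.149,-1],[0,0,0,0.149,-1],[0,0,0,0.149,-1],[0,0,0,0.012,-1]]]'
python3 -m crank '[[[0.032,-0.0053,0,0,-1],[0.0325,-0.0053,0,0,-1],[0.0325,-0.0053,0,0,-1],[0.0325,-0.0053,0,0,-1],[0.0325,-0.0053,0,0,-1],[0.0325,-0.0053,0,0,-1],[0,0,0,0,-1],[0,0,0,0,-1]]]'
python3 - <<'E'
from h import *
M,p,d=snap("wrist","w8.png"); find("wrist",["door_handle"],M); go(487.1,307.9,116,1.419)
E
```

```text
clock: 21.9
position: [488.8, 110.7, 218.6]
ee_rot: [2.387, 2.043, 0.0]
wrist_force: [-0.8, 0.8, 1.1]
gripper_width: 91.3
finger_force: 0.0
clock: 22.7
position: [486.5, 308.1, 218.3]
ee_rot: [2.379, 2.052, -0.001]
wrist_force: [0.6, -0.7, 0.3]
gripper_width: 91.2
finger_force: 0.0
wrist door_handle 0.75 [485.1 310.8 134.5]
t 22.8 pos [486.7 307.1 218.4] ang 1.42 turn 0.001 shift [0.0009 0.0003 0.1024] n50 2.0 F [0.3 0.  0.4] w 91.1 q [ 0.52  0.18  1.99 -0.    0.98  0.67]
```

```bash
python3 -m crank '[[[0.001,0,0.034,0,-1],[0,0,0.034,0,-1],[0,0,0.034,0,-1],[0,0,0,0,1],[0,0,0,0,1],[0,0,0,0,1],[0,0,0,0,1],[0,0,0,0,1],[0,0,0,0,1],[0,0,0,0,1],[0,0,0,0,1],[0,0,0,0,1]]]' 15
python3 -m crank '[[[0,0,0,0,1],[0,0,0,0,1],[0,0,0,0,1],[0,0,0,0,1]]]'
python3 -m crank '[[[-0.0094,-0.0026,0,-0.05,1],[-0.0187,-0.0052,0,-0.1,1],[-0.0187,-0.0052,0,-0.1,1],[-0.0187,-0.0052,0,-0.1,1],[-0.0187,-0.0052,0,-0.1,1],[-0.0187,-0.0052,0,-0.1,1],[-0.0187,-0.0052,0,-0.1,1],[0,0,0,0,1]]]'
```

```text
clock: 24.0
position: [486.9, 308.7, 116.6]
ee_rot: [-2.384, -2.046, 0.0]
wrist_force: [0.5, -0.5, 0.1]
gripper_width: 22.0
finger_force: 0.0
clock: 24.4
position: [487.0, 308.7, 116.5]
ee_rot: [2.384, 2.046, 0.0]
wrist_force: [0.5, 0.2, -0.7]
gripper_width: 11.7
finger_force: 15.0
clock: 25.2
position: [468.9, 184.5, 116.5]
ee_rot: [1.603, 2.702, -0.0]
wrist_force: [0.7, 0.2, -1.9]
gripper_width: 11.5
finger_force: 15.0
```

```bash
python3 -m crank '[[[-0.0187,-0.0052,0,-0.1,1],[-0.0187,-0.0052,0,-0.1,1],[-0.0187,-0.0052,0,-0.1,1],[-0.0187,-0.0052,0,-0.1,1],[-0.0187,-0.0052,0,-0.1,1],[-0.0187,-0.0052,0,-0.1,1],[-0.0187,-0.0052,0,-0.1,1],[0,0,0,0,1],[0,0,0,0,1]]]'
cat >> h.py <<'E'
def door():
    o=ctrl.get_obs(); p=o["position"][:2]-[660.94,220.21]; a=np.arctan2(p[1],p[0]); print("door",(-1.8894-a)%(2*np.pi)-.07,"r",np.hypot(*p)); go(*o["position"])
E
python3 -c "
from h import *
door()"
```

```text
clock: 26.1
position: [535.7, 70.5, 116.5]
ee_rot: [-0.586, -3.086, 0.001]
wrist_force: [-3.6, -5.0, 4.2]
gripper_width: 11.7
finger_force: 15.0
door 0.30816420513908277 r 195.21157310106523
t 26.1 pos [535.7  70.5 116.5] ang 2.767 turn 0 shift [0. 0. 0.] n50 0.0 F [-3.6 -5.   4.2] w 11.7 q [ 0.09  0.28  2.1  -0.    0.77 -1.11]
```

```bash
python3 -m crank '[[[-0.0057,-0.0017,0,-0.03,1],[-0.0057,-0.0017,0,-0.03,1],[-0.0057,-0.0017,0,-0.03,1],[-0.0057,-0.0017,0,-0.03,1],[-0.0057,-0.0017,0,-0.03,1],[-0.0057,-0.0017,0,-0.03,1],[-0.0057,-0.0017,0,-0.03,1],[-0.0057,-0.0017,0,-0.03,1],[0,0,0,0,1]]]'; python3 -c "
from h import *
door()"
python3 -m crank '[[[-0.0038,-0.0012,0,-0.02,1],[-0.0038,-0.0012,0,-0.02,1],[0,0,0,0,1]]]'; python3 -c "
from h import *
door()"
```

```text
clock: 27.0
position: [575.7, 44.8, 116.4]
ee_rot: [-0.209, -3.133, 0.003]
wrist_force: [-7.0, -15.0, 6.8]
gripper_width: 11.5
finger_force: 15.0
door 0.06387833410311178 r 195.07065559627011
t 27.0 pos [575.7  44.8 116.4] ang 3.008 turn 0 shift [0. 0. 0.] n50 0.0 F [ -7.  -15.    6.8] w 11.5 q [ 0.04  0.33  2.02 -0.    0.79 -1.4 ]
clock: 27.3
position: [582.8, 41.5, 116.5]
ee_rot: [-0.147, -3.136, 0.003]
wrist_force: [-6.6, -15.8, 6.6]
gripper_width: 11.3
finger_force: 15.0
door 0.023511214719540485 r 195.0523384731606
t 27.3 pos [582.8  41.5 116.5] ang 3.048 turn 0 shift [0. 0. 0.] n50 0.0 F [ -6.6 -15.8   6.6] w 11.3 q [ 0.03  0.34  2.01 -0.    0.8  -1.44]
```

```bash
python3 -m crank '[[[-0.0019,0.0004,0,-0.01,1],[-0.0019,0,0,-0.01,1],[0,0,0,0,1]]]'; python3 -m crank '[[[-0.002,0,0,-0.01,1],[0,0,0,0,1]]]'; python3 -c "
from h import *
door()"
```

```text
clock: 27.6
position: [585.4, 40.6, 116.3]
ee_rot: [-0.115, -3.135, 0.006]
wrist_force: [-13.0, -26.7, 11.1]
gripper_width: 11.5
finger_force: 15.0
clock: 27.8
position: [586.5, 40.5, 115.8]
ee_rot: [-0.1, -3.134, 0.006]
wrist_force: [-16.5, -25.2, 10.1]
gripper_width: 11.7
finger_force: 15.0
door 0.004149487297312959 r 194.50579736142066
t 27.8 pos [586.5  40.5 115.8] ang 3.078 turn 0 shift [0. 0. 0.] n50 0.0 F [-16.5 -25.2  10.1] w 11.7 q [ 0.03  0.35  2.   -0.    0.8  -1.47]
```

```bash
python3 -m crank '[[[-0.002,0,0,0,1],[-0.001,0,0,0,1],[0,0,0,0,1]]]'; python3 -c "
from h import *
door()"
```

```text
clock: 28.1
position: [588.6, 40.4, 115.3]
ee_rot: [-0.1, -3.132, 0.006]
wrist_force: [-17.8, -24.3, 6.8]
gripper_width: 11.8
finger_force: 15.0
door -0.006291293881059701 r 193.8015453606123
t 28.1 pos [588.6  40.4 115.3] ang 3.078 turn 0 shift [0. 0. 0.] n50 0.0 F [-17.8 -24.3   6.8] w 11.8 q [ 0.03  0.35  1.99 -0.    0.81 -1.47]
```

The pads seem to be sliding on the bar against a shut door. I'll release, back off upward and look.

```bash
python3 -m crank '[[[0,0,0,0,-0.2],[0,0,0,0,-0.2],[0,0,0,0,-0.2],[0,0,0,0,-0.2],[0,0,0,0,-0.2],[0,0,0,0,-0.2],[0,0,-0.03,0,-0.2],[0,0,-0.035,0,-0.2],[0,0,-0.04,0,-0.2],[0.04,0,0,0,-0.2],[0.05,0,0,0,-0.2],[0.02,0,0,0,-0.2]]]'
python3 - <<'E'
from h import *
M,p,d=snap("top","t9.png"); find("top",["door_handle","door_hinge","carrier","carrier_grip"],M)
cv2.imwrite("pics/t9c.png",cv2.resize(p[160:260,215:345,::-1],None,fx=6,fy=6,interpolation=cv2.INTER_CUBIC))
M,p,d=snap("wrist","w9.png"); find("wrist",["door_handle"],M)
y=-.07; h=np.array([658,218]); h2=np.array([660.9,220.2]); c,s=np.cos(y),np.sin(y)
print("expected shut handle",h+np.array([[c,-s],[s,c]])@[-61,-185],h2+np.array([[c,-s],[s,c]])@[-61,-185]); go(585,40,116)
E
```

```text
clock: 29.3
position: [478.9, 49.1, 221.1]
ee_rot: [-0.099, -3.139, 0.0]
wrist_force: [1.2, 0.2, 0.0]
gripper_width: 54.6
finger_force: 0.0
top door_handle 0.72 [584.8  40.  137.5]
top door_hinge 0.63 [659.6 218.6 140.1]
expected shut handle [584.20996223  37.71957864] [587.10996223  39.91957864]
t 29.65 pos [483.3  49.  221.7] ang 3.079 turn 0 shift [-0.102  -0.0026  0.1057] n50 2.9 F [ 0.6 -0.1  0. ] w 54.8 q [ 0.05  0.02  2.15 -0.    0.96 -1.45]
```

View pics/t9c.png

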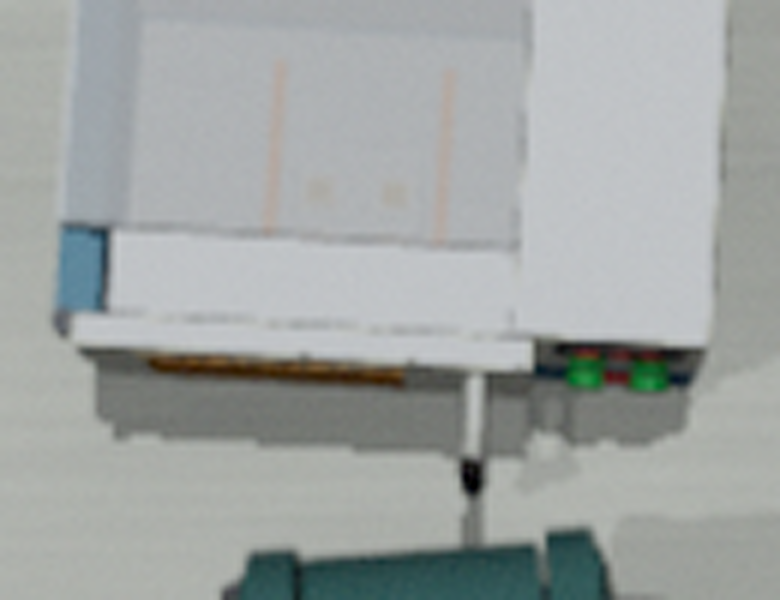

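The door looks shut: the lip meets the roof all along row 235, and the handle at (472,478) sits square to the front. As a last check I'll push gently with closed fingers.

```bash
python3 -m crank '[[[0,-0.004,0.034,0,1],[0,0,0.034,0,1],[0,0,0.034,0,1],[-0.02,0,0,0,1],[-0.025,0,0,0,1],[-0.02,0,0,0,1],[0,0,0,0,1],[0,0,0,0,1],[0,0,0,0,1]]]'
python3 -m crank '[[[-0.004,0,0,0,1],[-0.003,0,0,0,1],[-0.003,0,0,0,1],[0,0,0,0,1]]]'
python3 -m crank '[[[-0.002,0,0,0,1],[-0.002,0,0,0,1],[0,0,0,0,1]]]'
```

```text
clock: 30.55
position: [546.3, 40.9, 119.2]
ee_rot: [-0.099, -3.139, 0.0]
wrist_force: [0.1, -0.3, 0.3]
gripper_width: 0.5
finger_force: 0.0
clock: 30.95
position: [557.4, 40.3, 119.7]
ee_rot: [0.099, 3.14, 0.0]
wrist_force: [-0.5, -0.5, -0.2]
gripper_width: 0.4
finger_force: 0.0
clock: 31.25
position: [561.2, 40.1, 119.6]
ee_rot: [0.099, 3.14, -0.0]
wrist_force: [0.6, -0.5, -0.0]
gripper_width: 0.3
finger_force: 0.0
```

```bash
python3 -m crank '[[[-0.002,0,0,0,1],[-0.002,0,0,0,1],[0,0,0,0,1]]]'
python3 -m crank '[[[-0.001,0,0,0,1],[-0.001,0,0,0,1],[0,0,0,0,1]]]'
```

```text
clock: 31.55
position: [562.3, 40.1, 118.9]
ee_rot: [-0.098, -3.134, -0.0]
wrist_force: [-16.7, 3.8, 10.2]
gripper_width: 0.6
finger_force: 8.4
clock: 31.85
position: [562.6, 40.3, 118.5]
ee_rot: [-0.098, -3.13, -0.001]
wrist_force: [-26.5, 7.0, 17.7]
gripper_width: 0.3
finger_force: 13.6
```

The push meets a solid stop at 26 N, far above the hinge friction, so the door is shut. I'll back off and hand in.

```bash
python3 -m crank '[[[0.01,0,0,0,1],[0.03,0,0,0,1],[0.03,0,0,0,1],[0,0,-0.04,0,1],[0,0,0,0,1],[0,0,0,0,1]]]'
python3 - <<'E'
from h import *
M,p,d=snap("top","t10.png"); find("top",["door_handle","pen_cup","tin","tweezers"],M)
print(ticket.job_done())
E
```

```text
clock: 32.45
position: [497.8, 44.1, 160.4]
ee_rot: [0.099, 3.138, 0.0]
wrist_force: [0.7, 0.5, 0.2]
gripper_width: 0.2
finger_force: 0.0
top door_handle 0.83 [585.   37.8 136.8]
top pen_cup 0.77 [ 620.7 -393.    -1.4]
top tweezers 0.62 [4.505e+02 4.243e+02 3.000e-01]
the job is handed in; nothing more can be done
None
```

I handed the job in at about 32 s: the carrier is flat between the rails, about 9 mm inside with its grip towards the door, and the door is shut against its stop; the cup and tweezers read in place, and the tin wasn't detected in the last picture but the arm stayed clear of it.

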